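Turn the gift tin to face the till scanner

TASK

Ring up the round gold gift tin that stands under the wire shelf: turn it round so that its barcode faces straight at the scanner's window, and stand it upright on the counter right up against the middle of the front edge of the scanner's foot, then let go. Handle it gently, and do not push the scanner out of its place, knock the wire shelf or the tin over, or disturb the other things on the counter.

Things in the scene. Friction and masses are not known exactly. Their poses are not given: they have to be found in the camera images.
- tin_mid (a point): middle (half-way up, on the axis) of the tin: a plain gold-lacquered tinplate cylinder standing upright, 60 mm in diameter, 140 mm tall, 0.3 to 0.55 kg; this point is 70 mm above the counter when it stands. Its z axis points up along the tin; its -x axis points out through the middle of the barcode label.
- tin_code (a point): middle of the barcode on the tin's side, 60 mm above its bottom: a white paper label 42 mm wide, 50 mm high with black upright bars; from it a white paper seal strip, 10 mm wide, runs straight up over the lid's edge towards the lid's middle, so the marked side shows from above. -x points straight out of the label.
- scanner: barcode scanner, loose on the counter, 0.8 kg (5 N sideways can slide it); origin at the centre of its underside, z up, -x is the level direction its window looks. Foot: square black plate 100 x 100 mm, 14 thick, front edge 50 mm ahead (-x) of the origin, so the tin's axis is 80 mm ahead when it touches. Grey head: 76 mm wide, 33 to 101 mm up, front face level with the origin, back 60 mm behind.
- scanner_foot (a point): middle of the front edge of the scanner's foot, 7 mm above the counter; axes as for the scanner (-x is the way the window looks).
- scanner_window (a point): middle of the dark window on the front of the scanner's head, 66 mm above the counter; axes as for the scanner.
- gantry: fixed shelf of thin steel wires 52 mm apart in a steel frame, on two posts; origin on the counter under its middle, z up, -x towards its front edge (robot's side), y along it. Front rail reaches 100 mm ahead of the origin; 860 mm long, underside 322 mm up; 24 mm posts 85 mm behind the origin, 390 mm to either side. It covers tin and scanner: a tool reaches the tin only leaning, from the front.
- counter: the fixed counter; its stone top is at height 0.
- honey_jar: bystander: amber glass jar, 64 mm in diameter, 85 mm tall, standing under the back of the shelf; origin at the centre of its underside.
- paper_cup: bystander: empty paper cup, 80 mm wide at the rim, 95 mm tall; origin at the centre of its underside.
- spatula: bystander: serving spatula 240 mm long with a dark wooden handle, lying on the counter in front of the shelf; origin under its middle.

How it is judged:
At the end, for the whole second after the job is handed in: The tin stands upright (within 3 degrees) on the counter, its barcode facing the scanner's window within 11 degrees, within 4 mm of touching the front edge of the scanner's foot and within 15 mm of the middle of that edge; the scanner is within 15 mm of where it was (angle between the x axis of tin_mid and the x axis of scanner, either way round below 0.2 rad and x of tin_code in the frame of scanner above -0.062 m and x of tin_mid in the frame of scanner above -0.084 m and y of tin_mid in the frame of scanner between -0.015 and 0.015 m and angle between tin_mid's own z axis and vertical below 0.05 rad and height (world z) of tin_mid below 0.074 m and horizontal distance between tin_mid and scanner below 0.09 m and distance of scanner from where it was at the start of the episode below 0.015 m).
It fails at once if the scanner is pushed more than 15 mm from its place (distance of scanner from where it was at the start of the episode above 0.015 m).
It fails at once if the wire shelf is knocked (more than 8 N) (contact force between gantry and anything else above 8 N).
It fails at once if the tin is tipped by more than 20 degrees (angle between tin_mid's own z axis and vertical above 0.35 rad).
It fails at once if the tin is dropped or pressed onto the counter (more than 45 N) (contact force between tin and counter above 45 N).
It fails at once if the honey jar, the paper cup or the spatula is disturbed (moved over 20 mm) (distance of any of honey_jar, paper_cup, spatula from where it was at the start of the episode above 0.02 m).
It also fails if it takes over 72 s, if anything falls off the work surface, if the arm or the gripper's body presses on something with over 40 N, if the wrist force passes 120 N, or if a joint passes its speed limit or range.

ROBOT

A 6-joint arm with a two-finger parallel gripper is mounted at the origin on the work surface. World frame = base frame: x ahead of the robot, y to its left, z up, the work surface at z = 0. Lengths are in m, angles in rad, forces in N, time in s.
With the tool pointing down it reaches from about 0.4 to 0.925 m from the base axis. Payload 12.5 kg.
Tool frame: the origin (TCP) lies midway between the tips of the shut fingers; the grasp point (between the pads) lies 19 mm behind it; z points along the fingers, y is the line along which they close (so a half turn about z gives the same grasp; the last joint's range is limited). The gripper opens to 95 mm and grips with 3 to 60 N. Pads are 20 mm wide; open, the fingers measure 119 mm over their backs; the gripper's body (75 mm by 180 mm) begins 59 mm behind the grasp point.
Start: joints at [-1.223, 0.491, 1.559, -0, 1.092, -0.106], TCP at [0.274, -0.562, 0.215] pointing down, gripper open.
Joint ranges: [-3.1, 3.1], [-0.84, 2.19], [0.05, 2.79], [-1.13, 4.28], [0.06, 2.93], [-2.69, 2.69]. Speed limits (rad/s): [2.22, 2.22, 2.79, 3.14, 3.14, 3.14].

INTERFACE

Orientations are given as a rotation vector (axis times angle).
In Python, from workcell import observe, imaging, r gives the robot as it stands.
- The arm moves only by the tool play_rows, never from a script. Its argument "steps" is text: rows parted by semicolons, each of 7 numbers parted by spaces: the closure, from 0 (fully open) to 1 (shut), then the shift along the tool's x, y, z as a fraction of full scale, then the turn, a rotation vector about the tool's x, y, z as a fraction of full scale. A call has 1 to 12 rows; each row shifts and turns the commanded pose from where the row before left it, along the tool's axes as they then stand; what a row does not reach is not made up. Full scale, the value 1, is 2.5 cm for a shift and 5 degrees for a turn. A row lasts 1/12 s, in which the tool goes at most 41.7 mm and 7.16 degrees, less where a joint would pass 70% of its speed; a pose out of reach is approached as far as the arm can. A call with a number of a shift or a turn outside -1 to 1 is refused whole. A call with a gripper value outside its range is refused whole. The fingers move at their own pace and stop on an object; "newtons" is the grip in N (left out, the last holds). Time passes only in rows, so rows that do not move let the fingers close. It gives the time, the measured TCP pose, the force, the opening and the grip force at its end, in the units of the state.
- observe(): the state, without advancing time (a new reading comes with each control period).
- imaging.get_image(name): name is "side" or "top" or "wrist"; returns the picture (400x640x3 uint8, blue, green, red); there is no depth.
- imaging.camera_model(name): a dict with "fx", "fy", "cx", "cy" (pixels), "D" ([k1, k2, p1, p2, k3] as OpenCV has them; the pictures are not rectified), "origin" and "attitude" of the camera in the world; the wrist camera has in their place "tool_from_camera" (4x4, takes a point from camera to tool coordinates, whose origin is the TCP and whose axes are the flange's). Camera axes: x right, y down, z forward; pixel columns grow to the right and rows downward; lengths in m; the calibration is good to about 2 mm. A picture is of the moment at which its call begins: read the wrist's pose just before it. camera_model takes no time and is no camera call.
- r.sign_off(): hands the job in; it is judged then, once.
Trained networks look in the newest picture that a camera, given by its name, has taken for a name from the list of things; names that differ only in an ending like _2 or _b are one class to them, and where a whole thing is asked for, a point or a joint stands for the part that bears it (a point fixed in the world has none). Each returns a list of dicts, best first, with "confidence" (0 to 1); they miss things now and then, are a little off and sometimes report something else, mostly with a low value. They report only what shows in the picture. A call takes as long as a camera call.
- imaging.trace(thing, camera): "region" (400x640 bool, what is visible of it) and "bbox" ([left, top, width, height] in pixels, round what is visible of it).
- imaging.mark_of(thing, camera): "position" ([column, row] in pixels: a listed point, or the origin of a listed thing).
The state is a dict: "time": time; "joints": joint angles; "joint_vel": joint speeds; "joint_torque": joint torques, N m; "ee_pos": TCP position; "orientation": TCP orientation; "contact_force": force on the tool from outside, world axes, zero at the start; "wrist_torque": the same for the moment, N m; "finger_gap": opening from 0.0 (shut) to 1.0 (fully open); "finger_force": force on a finger pad.
Only numpy, scipy, OpenCV 4.12 (cv2) and the standard library are available. Lean on these libraries where they do the work, as an engineer would, in place of code of your own. Each camera call takes 0.05 s, during which the arm holds its last target. There are 200 camera calls.

## Working session

There is one attempt and no reset: what is moved stays moved. The work goes in short steps, Python scripts to look and compute and a tool call to move; the robot and the scene stay as the last step left them, time stands still between calls to the robot, and variables do not carry over. Pictures are saved under pics/ and viewed, at most 10 in all, crops included, and the job is handed in when it is done.

Besides the shell and the picture viewer there is one more tool, called after "Request:" as name(argument=value, ...), one argument or row to a line, values as JSON. play_rows: Moves the arm, as the interface text tells. Its arguments: {"type":"object","properties":{"steps":{"type":"string"},"newtons":{"type":"number"}},"required":["steps"]}

```bash
mkdir -p pics; ls
python3 - <<'E'
from workcell import observe, imaging, r
import cv2,numpy as np
s=observe();print(s)
for c in ["side","top"]:
    im=imaging.get_image(c);cv2.imwrite(f"pics/{c}0.png",im)
    m=imaging.camera_model(c);print(c,m)
    for t in ["tin_mid","tin_code","scanner","scanner_foot","scanner_window","gantry","honey_jar","paper_cup","spatula"]:
        q=imaging.mark_of(t,c);print(t,[(np.round(d["position"],1).tolist(),round(d["confidence"],2)) for d in q[:2]])
print(imaging.camera_model("wrist"))
E
```

```text
pics
{'time': 0.0, 'joints': array([-1.22260081e+00,  4.91562005e-01,  1.55948331e+00,  3.44831001e-05,
        1.09174473e+00, -1.05591098e-01]), 'joint_vel': array([ 1.20909686e-03,  2.13151169e-03, -2.84518607e-03, -7.70215725e-04,
        9.95396930e-04,  3.47595030e-05]), 'joint_torque': array([-1.26916104e-03, -6.12645292e+01, -2.58182502e+01,  6.92304969e-02,
        4.83824650e-02, -5.47537695e-05]), 'ee_pos': array([ 0.27392213, -0.56147277,  0.21404859]), 'orientation': array([-3.05991736e+00, -7.06413568e-01,  1.79824511e-04]), 'contact_force': array([-0.1278473 , -0.34579257, -0.07803371]), 'wrist_torque': array([-0.01455442,  0.03993455, -0.03949489]), 'finger_force': 0.0, 'finger_gap': 1.0038386866211602}
side {'fx': 484.7252001000673, 'fy': 484.7252001000673, 'cx': 318.3762816163907, 'cy': 191.8093206102633, 'D': array([-0.13795383,  0.        ,  0.        ,  0.        ,  0.        ]), 'origin': array([-0.09487627,  0.6862457 ,  0.65188433]), 'attitude': array([-0.82358641,  2.3092006 , -1.33967703])}
tin_mid [([305.1, 189.9], 0.91)]
tin_code [([310.8, 197.6], 0.64)]
s
[... 775 characters left out ...]
 [([229.5, 162.2], 0.81)]
gantry []
honey_jar [([304.8, 132.3], 0.79)]
paper_cup [([397.8, 152.7], 0.85), ([249.2, 172.1], 0.69)]
spatula [([419.0, 258.2], 0.86)]
{'fx': 309.9253849556651, 'fy': 309.9253849556651, 'cx': 320.6007427044967, 'cy': 195.54927047824884, 'D': array([0.01190671, 0.        , 0.        , 0.        , 0.        ]), 'tool_from_camera': array([[ 1.82984370e-03, -9.54456449e-01, -2.98344665e-01,
         8.40831753e-02],
       [ 9.99997488e-01,  1.36020197e-03,  1.78178337e-03,
        -3.83512942e-04],
       [-1.29482563e-03, -2.98347176e-01,  9.54456540e-01,
        -1.69206430e-01],
       [ 0.00000000e+00,  0.00000000e+00,  0.00000000e+00,
         1.00000000e+00]])}
```

```bash
cat > h.py <<'E'
import numpy as np,cv2
from scipy.spatial.transform import Rotation as R
from workcell import observe, imaging, r
def ray(c,p,s=None):
    m=imaging.camera_model(c)
    K=np.array([[m["fx"],0,m["cx"]],[0,m["fy"],m["cy"]],[0,0,1]])
    u=cv2.undistortPoints(np.array([[p]],float),K,np.array(m["D"]))[0,0]
    d=np.array([u[0],u[1],1.])
    if c=="wrist":
        T=m["tool_from_camera"];A=R.from_rotvec(s["orientation"])
        return s["ee_pos"]+A.apply(T[:3,3]),A.apply(T[:3,:3]@d)
    return m["origin"],R.from_rotvec(m["attitude"]).apply(d)
def atz(c,p,z,s=None):
    o,d=ray(c,p,s);return o+d*(z-o[2])/d[2]
def proj(c,P,s=None):
    m=imaging.camera_model(c)
    K=np.array([[m["fx"],0,m["cx"]],[0,m["fy"],m["cy"]],[0,0,1]])
    if c=="wrist":
        T=m["tool_from_camera"];A=R.from_rotvec(s["orientation"]).as_matrix()
        Rc=A@T[:3,:3];o=s["ee_pos"]+A@T[:3,3]
    else: Rc=R.from_rotvec(m["attitude"]).as_matrix();o=m["origin"]
    q=(np.atleast_2d(P)-o)@Rc
    return cv2.projectPoints(q,np.zeros(3),np.zeros(3),K,np.array(m["D"]))[0][:,0]
E
python3 - <<'E'
from h import *
S={"tin_mid":(305.1,189.9),"scanner":(228.7,241.1),"scanner_foot":(247.8,237.8),"scanner_window":(222.2,219.3),"honey_jar":(255.4,201.8)}
Tp={"tin_mid":(320,184.5),"scanner":(233.4,165.2),"scanner_foot":(250.7,173.4),"scanner_window":(229.5,162.2),"honey_jar":(304.8,132.3),"paper_cup":(397.8,152.7),"spatula":(419,258.2)}
Z={"tin_mid":.07,"scanner_foot":.007,"scanner_window":.066}
for k in Tp:
    print(k,atz("top",Tp[k],Z.get(k,0)).round(3), atz("side",S[k],Z.get(k,0)).round(3) if k in S else "")
a=cv2.imread("pics/top0.png")[90:310,170:490];b=cv2.imread("pics/side0.png")[90:310,150:470]
cv2.imwrite("pics/t0.png",cv2.resize(a,(800,550),interpolation=cv2.INTER_CUBIC));cv2.imwrite("pics/s0.png",cv2.resize(b,(800,550),interpolation=cv2.INTER_CUBIC))
E
```

```text
tin_mid [ 0.603 -0.094  0.07 ] [ 0.591 -0.088  0.07 ]
scanner [0.653 0.122 0.   ] [0.654 0.114 0.   ]
scanner_foot [0.633 0.077 0.007] [0.621 0.083 0.007]
scanner_window [0.651 0.119 0.066] [0.653 0.125 0.066]
honey_jar [ 0.74  -0.054  0.   ] [ 0.734 -0.051  0.   ]
paper_cup [ 0.694 -0.288  0.   ] 
spatula [ 0.432 -0.345  0.   ]
```

View pics/t0.png

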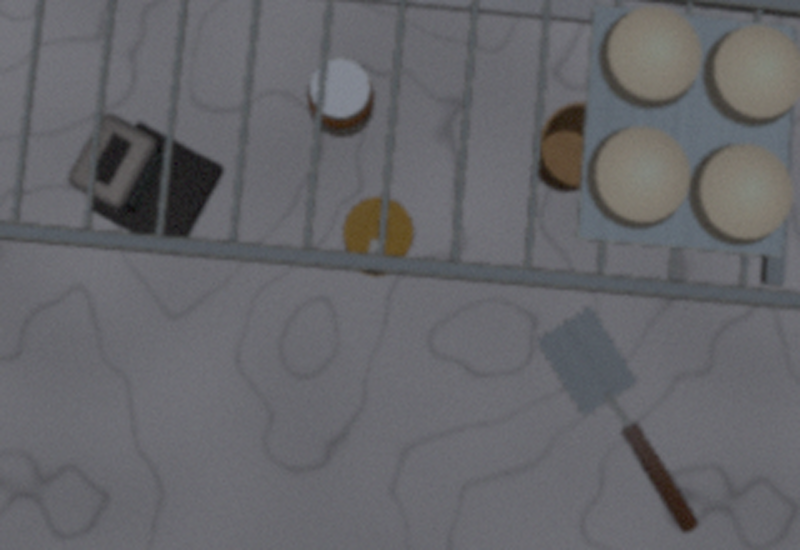

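View pics/s0.png

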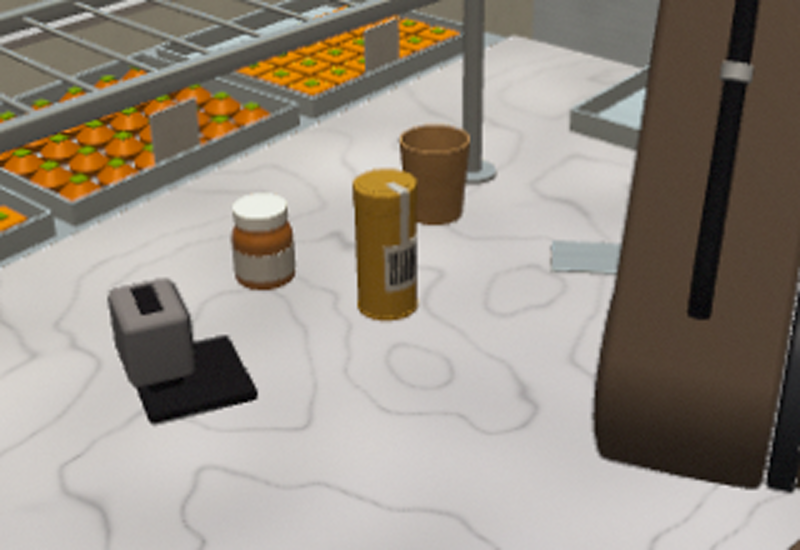

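The top view shows the foot at the left with its front facing lower-right (edge from about (258,159) to (242,185) full px). The tin's lid is at about (321,183) with its strip facing the rail. In the side view the label is on the robot side at about (311,198), and the foot's front corners are at (243,225) and (253,247).

```bash
cat >> h.py <<'E'
from scipy.linalg import fractional_matrix_power as fmp
def pose(h,e,p,back=0.):
    "tool with heading h, dip e (deg), grasp point at p, drawn back along the tool"
    h,e=np.radians([h,e]);c,s=np.cos,np.sin
    z=np.array([c(e)*c(h),c(e)*s(h),-s(e)]);x=np.array([s(e)*c(h),s(e)*s(h),c(e)])
    T=np.eye(4);T[:3,:3]=np.c_[x,np.cross(z,x),z];T[:3,3]=np.array(p)+z*(.019-back);return T
def now(s=None):
    s=s or observe();T=np.eye(4);T[:3,:3]=R.from_rotvec(s["orientation"]).as_matrix();T[:3,3]=s["ee_pos"];return T
def rows(A,B,n=None,v=1.):
    D=np.linalg.inv(A)@B
    for k in range(n or 1,200):
        M=np.real(fmp(D,1/k));a=np.r_[M[:3,3]/.025,np.degrees(R.from_matrix(M[:3,:3]).as_rotvec())/5]
        if n or abs(a).max()<=v: break
    print(k,"rows:"," ".join(f"{x:.2f}" for x in a));return k,a
E
python3 - <<'E'
from h import *
f=lambda c,x,y,z:atz(c,(170+x/2.5,90+y/2.5) if c=="top" else (150+x/2.5,90+y/2.5),z)[:2].round(3)
print("foot top cam",[f("top",*q,.014) for q in [(221,172),(180,237),(143,124)]])
print("foot side cam",[f("side",*q,.014) for q in [(233,338),(257,393),(153,417)]])
print("lid top",f("top",378,231,.14),"strip",f("top",375,243,.14)); print("lid side",f("side",386,183,.14),"strip",f("side",393,184,.14),f("side",405,190,.14))
print("rail",f("top",0,236,.33),f("top",800,302,.33))
A=now(); rows(A,pose(35,40,(.6,-.092,.09),.2),v=.9)
E
```

```text
foot top cam [array([0.668, 0.058]), array([0.603, 0.096]), array([0.715, 0.137])]
foot side cam [array([0.66, 0.06]), array([0.578, 0.108]), array([0.623, 0.19 ])]
lid top [ 0.601 -0.096] strip [ 0.591 -0.094]
lid side [ 0.595 -0.092] strip [ 0.589 -0.095] [ 0.571 -0.092]
rail [0.574 0.174] [ 0.54  -0.398]
16 rows: 0.89 -0.58 0.42 0.05 0.62 -0.11
```

Request:
play_rows(
  steps="0 0.89 -0.58 0.42 0.05 0.62 -0.11;0 0.89 -0.58 0.42 0.05 0.62 -0.11;0 0.89 -0.58 0.42 0.05 0.62 -0.11;0 0.89 -0.58 0.42 0.05 0.62 -0.11;0 0.89 -0.58 0.42 0.05 0.62 -0.11;0 0.89 -0.58 0.42 0.05 0.62 -0.11;0 0.89 -0.58 0.42 0.05 0.62 -0.11;0 0.89 -0.58 0.42 0.05 0.62 -0.11;0 0.89 -0.58 0.42 0.05 0.62 -0.11;0 0.89 -0.58 0.42 0.05 0.62 -0.11;0 0.89 -0.58 0.42 0.05 0.62 -0.11",
  newtons=20,
)

```text
time: 1.92
ee_pos: [0.4272, -0.2937, 0.1716]
orientation: [-2.731, -0.79, -0.837]
contact_force: [0.1, -0.6, -0.4]
finger_gap: 1.0
finger_force: 0.0
```

Request:
play_rows(
  steps="0 0.89 -0.58 0.42 0.05 0.62 -0.11;0 0.89 -0.58 0.42 0.05 0.62 -0.11;0 0.89 -0.58 0.42 0.05 0.62 -0.11;0 0.89 -0.58 0.42 0.05 0.62 -0.11;0 0.89 -0.58 0.42 0.05 0.62 -0.11;0 0 0 0 0 0 0;0 0 0 0 0 0 0;0 0 0 0 0 0 0",
)

```text
time: 2.58
ee_pos: [0.4852, -0.1697, 0.2042]
orientation: [-2.517, -0.804, -1.165]
contact_force: [0.4, -0.3, 0.7]
finger_gap: 0.999
finger_force: 0.0
```

Run:
```python
from h import *
s=observe();print(s["joints"].round(3),s["ee_pos"],s["time"]);T=now(s);print(T.round(3))
print("want",pose(35,40,(.6,-.092,.09),.2)[:3,3])
im=imaging.get_image("wrist");cv2.imwrite("pics/w1.png",im)
for t,z in [("tin_mid",.07),("tin_code",.06),("scanner",0),("scanner_foot",.007),("scanner_window",.066)]:
    for d in imaging.mark_of(t,"wrist")[:1]: print(t,d["position"],d["confidence"],atz("wrist",d["position"],z,s).round(3))
```

```text
[-0.896  0.386  2.139  1.153  0.983 -0.806] [ 0.48520903 -0.1697119   0.20419866] 2.5833
[[ 0.527  0.579  0.622  0.485]
 [ 0.376 -0.816  0.44  -0.17 ]
 [ 0.762  0.002 -0.648  0.204]
 [ 0.     0.     0.     1.   ]]
want [ 0.48642126 -0.17152869  0.20634456]
tin_mid [329.5, 181.3] 0.87 [ 0.605 -0.097  0.07 ]
tin_code [306.3, 204.1] 0.83 [ 0.568 -0.09   0.06 ]
scanner [234.9, 121.6] 0.89 [0.655 0.129 0.   ]
scanner_foot [246.9, 141.2] 0.9 [0.63  0.077 0.007]
scanner_window [226.0, 94.1] 0.93 [0.648 0.12  0.066]
```

View pics/w1.png

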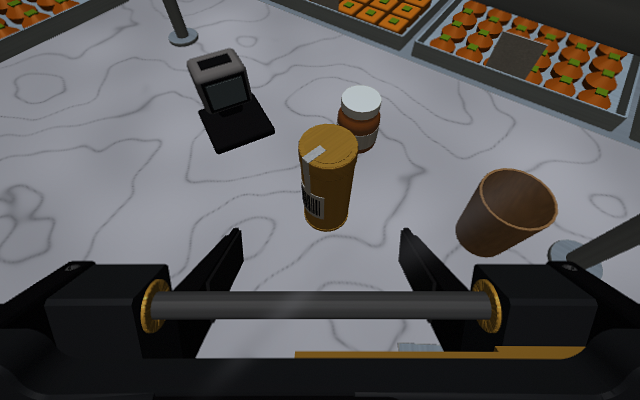

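The wrist view shows the tin lid centred near (328,146), with its strip running to (303,160). The label is at (313,203), and the foot's front edge runs from (220,152) to (274,132).

Run:
```python
from h import *
s=observe();im=cv2.imread("pics/w1.png")
hsv=cv2.cvtColor(im,cv2.COLOR_BGR2HSV)
imaging.get_image("wrist");d=imaging.trace("tin_mid","wrist")[0];print(d["bbox"],d["confidence"])
reg=d["region"]
# fit tin position by silhouette
from scipy.optimize import minimize
def mask(x,y):
    a=np.linspace(0,2*np.pi,48);P=np.r_[[(x+.03*np.cos(t),y+.03*np.sin(t),z) for z in(0,.14) for t in a]]
    h=cv2.convexHull((proj("wrist",P,s)*16).round().astype(np.int32));m=np.zeros((400,640),np.uint8);cv2.fillConvexPoly(m,h,1,shift=4);return m>0
f=lambda p:-(mask(*p)&reg).sum()/(mask(*p)|reg).sum()
o=minimize(f,[.603,-.094],method="Nelder-Mead",options=dict(initial_simplex=[[.603,-.094],[.61,-.094],[.603,-.087]]));print("tin",o.x.round(4),o.fun)
for p in [(303,160),(324,148)]:print("strip",atz("wrist",p,.14,s)[:2].round(4))
g=cv2.threshold(cv2.cvtColor(im,cv2.COLOR_BGR2GRAY),45,255,cv2.THRESH_BINARY_INV)[1]
for z,p in [(.014,(274,130)),(.014,(220,150)),(0,(220,153)),(0,(275,134)),(.014,(200,110))]:print("corner",atz("wrist",p,z,s)[:2].round(4))
cv2.imwrite("pics/w1c.png",np.hstack([cv2.resize(im[40:165,180:280],(400,500),interpolation=3),cv2.resize(im[115:240,280:380],(400,500),interpolation=3)]))
```

```text
[299.8, 124.2, 60.8, 108.7] 0.76
tin [ 0.5994 -0.0969] -0.9743638435244968
strip [ 0.5697 -0.0879]
strip [ 0.5942 -0.0958]
corner [0.6691 0.0529]
corner [0.589  0.0929]
corner [0.591  0.1003]
corner [0.6726 0.056 ]
corner [0.632  0.1829]
```

View pics/w1c.png

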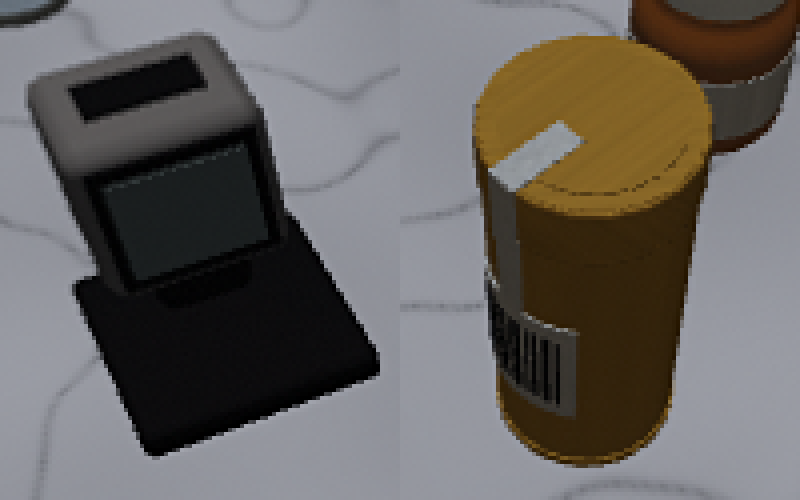

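Run:
```python
from h import *
s=observe()
a=atz("wrist",(305.75,160.5),.14,s);b=atz("wrist",(323,148),.14,s);print("strip yaw",np.degrees(np.arctan2(*(a-b)[1::-1])),a,np.degrees(np.arctan2(a[1]+.0965,a[0]-.6)))
c=[atz("wrist",p,.014,s)[:2] for p in [(274.5,130),(218,150),(199.3,111.3)]];print(c, [np.degrees(np.arctan2(*(c[0]-c[1]))) , np.degrees(np.arctan2(*(c[2]-c[1])[::-1]))])
P=(.600,-.0965,.10)
A=now(s);B=pose(35,30,P,.12);rows(A,B,v=.6);print(B[:3,3]);rows(B,pose(35,30,P,0),v=.4)
```

```text
strip yaw 168.9119325889702 [ 0.57075373 -0.0902037   0.14      ] 167.85047802571688
[array([0.66960571, 0.05261302]), array([0.58725645, 0.09576865]), array([0.62919092, 0.18195218])] [np.float64(117.65706014478843), np.float64(64.0537553843838)]
5 rows: -0.12 0.05 0.57 -0.01 0.41 0.01
[ 0.52834995 -0.14666991  0.1505    ]
12 rows: -0.00 -0.00 0.40 0.00 -0.00 0.00
```

Request:
play_rows(
  steps="0 -0.12 0.05 0.57 0 0.41 0;0 -0.12 0.05 0.57 0 0.41 0;0 -0.12 0.05 0.57 0 0.41 0;0 -0.12 0.05 0.57 0 0.41 0;0 -0.12 0.05 0.57 0 0.41 0;0 0 0 0 0 0 0;0 0 0 0 0 0 0;0 0 0 0 0 0 0",
)

```text
time: 3.65
ee_pos: [0.5282, -0.1462, 0.1505]
orientation: [-2.37, -0.757, -1.366]
contact_force: [-0.0, 0.4, 0.2]
finger_gap: 1.001
finger_force: 0.0
```

Run:
```python
from h import *
s=observe();print(s["joints"].round(3),s["ee_pos"])
P=(.600,-.0965,.10)
rows(now(s),pose(35,30,P),v=.45)
imaging.get_image("wrist");d=imaging.trace("tin_mid","wrist")[0];reg=d["region"];print(d["bbox"])
from scipy.optimize import minimize
def mask(x,y):
    a=np.linspace(0,2*np.pi,48);P=np.r_[[(x+.03*np.cos(t),y+.03*np.sin(t),z) for z in(0,.14) for t in a]]
    h=cv2.convexHull((proj("wrist",P,s)*16).round().astype(np.int32));m=np.zeros((400,640),np.uint8);cv2.fillConvexPoly(m,h,1,shift=4);return m>0
f=lambda p:-(mask(*p)&reg).sum()/(mask(*p)|reg).sum()
o=minimize(f,[.603,-.094],method="Nelder-Mead",options=dict(initial_simplex=[[.603,-.094],[.61,-.094],[.603,-.087]]));print("tin",o.x.round(4),o.fun)
```

```text
[-0.849  0.587  2.183  1.458  1.047 -1.142] [ 0.52822547 -0.14624913  0.1504832 ]
11 rows: 0.00 0.00 0.44 -0.01 0.00 0.00
[288.2, 140.6, 74.0, 136.2]
tin [ 0.6    -0.0965] -0.9764762944100885
```

Request:
play_rows(
  steps="0 0 0 0.44 0 0 0;0 0 0 0.44 0 0 0;0 0 0 0.44 0 0 0;0 0 0 0.44 0 0 0;0 0 0 0.44 0 0 0;0 0 0 0.44 0 0 0;0 0 0 0.44 0 0 0;0 0 0 0.44 0 0 0;0 0 0 0.44 0 0 0;0 0 0 0.44 0 0 0;0 0 0 0.4 0 0 0;0 0 0 0 0 0 0",
)

```text
time: 4.75
ee_pos: [0.614, -0.0847, 0.089]
orientation: [-2.368, -0.757, -1.366]
contact_force: [0.2, -0.2, -0.6]
finger_gap: 1.001
finger_force: 0.0
```

Request:
play_rows(
  steps="0.2 0 0 0 0 0 0;0.3 0 0 0 0 0 0;0.35 0 0 0 0 0 0;0.4 0 0 0 0 0 0;0.5 0 0 0 0 0 0;0.5 0 0 0 0 0 0;0.5 0 0 0 0 0 0;0.5 0 0 0 0 0 0;0.5 0 0 0 0 0 0",
  newtons=25,
)

```text
time: 5.5
ee_pos: [0.6134, -0.0863, 0.0903]
orientation: [-2.369, -0.756, -1.368]
contact_force: [-1.1, -1.7, 1.2]
finger_gap: 0.626
finger_force: 25.0
```

Run:
```python
from h import *
s=observe();print(s["joints"].round(3),s["ee_pos"],s["finger_gap"],s["finger_force"])
A=now(s);g=(A[:3,3]-.019*A[:3,2]);print(g)
L=A.copy();L[2,3]+=.012;rows(A,L,n=4)
C=pose(-15,30,(.585,-.03,g[2]+.012));k,a=rows(L,C,v=.45)
M=np.linalg.inv(L)@C
for i in range(0,k+1,6):
    X=L@np.real(fmp(M,i/k));print((X[:3,3]-.019*X[:3,2]).round(3))
```

```text
[-0.624  0.735  2.112  1.721  0.976 -1.234] [ 0.61340891 -0.08629305  0.09030325] 0.6264581046164766 24.961077868938446
[ 0.59997781 -0.09579381  0.09980804]
4 rows: 0.10 0.00 -0.06 0.00 -0.00 -0.00
20 rows: -0.00 -0.11 -0.00 -0.44 -0.00 0.25
[ 0.6   -0.096  0.112]
[ 0.589 -0.078  0.112]
[ 0.584 -0.058  0.112]
[ 0.584 -0.037  0.112]
```

Request:
play_rows(
  steps="0.5 0.1 0 -0.06 0 0 0;0.5 0.1 0 -0.06 0 0 0;0.5 0.1 0 -0.06 0 0 0;0.5 0.1 0 -0.06 0 0 0;0.5 0 0 0 0 0 0;0.5 0 -0.11 0 -0.44 0 0.25;0.5 0 -0.11 0 -0.44 0 0.25;0.5 0 -0.11 0 -0.44 0 0.25;0.5 0 -0.11 0 -0.44 0 0.25;0.5 0 -0.11 0 -0.44 0 0.25;0.5 0 -0.11 0 -0.44 0 0.25",
)

```text
time: 6.42
ee_pos: [0.6047, -0.0717, 0.1015]
orientation: [-2.543, -0.452, -1.467]
contact_force: [-0.5, 0.0, -5.7]
finger_gap: 0.622
finger_force: 25.0
```

Run:
```python
from h import *
s=observe();print(s["joints"].round(3),s["ee_pos"],s["finger_gap"],s["finger_force"],s["contact_force"])
A=now(s);print((A[:3,3]-.019*A[:3,2]))
rows(A,pose(-15,30,(.585,-.03,.1118)),v=.45)
```

```text
[-0.538  0.689  2.265  2.157  0.935 -1.395] [ 0.60474384 -0.07171065  0.10152534] 0.6221520536212255 24.95864599943161 [-0.51575848  0.01116016 -5.70392203]
[ 0.58928315 -0.07731891  0.11103926]
14 rows: 0.00 -0.11 -0.00 -0.43 -0.00 0.25
```

Request:
play_rows(
  steps="0.5 0 -0.11 0 -0.43 0 0.25;0.5 0 -0.11 0 -0.43 0 0.25;0.5 0 -0.11 0 -0.43 0 0.25;0.5 0 -0.11 0 -0.43 0 0.25;0.5 0 -0.11 0 -0.43 0 0.25;0.5 0 -0.11 0 -0.43 0 0.25;0.5 0 -0.11 0 -0.43 0 0.25;0.5 0 -0.11 0 -0.43 0 0.25;0.5 0 -0.11 0 -0.43 0 0.25;0.5 0 -0.11 0 -0.43 0 0.25;0.5 0 -0.11 0 -0.43 0 0.25",
)

```text
time: 7.33
ee_pos: [0.6007, -0.0419, 0.1014]
orientation: [2.66, -0.169, 1.536]
contact_force: [0.4, 0.1, -5.7]
finger_gap: 0.629
finger_force: 25.0
```

Request:
play_rows(
  steps="0.5 0 -0.11 0 -0.43 0 0.25;0.5 0 -0.11 0 -0.43 0 0.25;0.5 0 -0.11 0 -0.43 0 0.25;0.5 0 0 0 0 0 0;0.5 0 0 0 0 0 0;0.5 0 0 0 0 0 0",
)

```text
time: 7.83
ee_pos: [0.6023, -0.0339, 0.1015]
orientation: [2.594, -0.331, 1.499]
contact_force: [-0.2, -0.5, -5.0]
finger_gap: 0.627
finger_force: 25.0
```

Run:
```python
from h import *
s=observe();print(s["joints"].round(3),s["ee_pos"],s["finger_gap"],s["finger_force"],s["contact_force"],s["time"])
A=now(s);print((A[:3,3]-.019*A[:3,2]));print(A.round(3))
for h in (-30,-40,-50): rows(A,pose(h,30,(.585,-.03,.1118)),v=.45)
```

```text
[-0.109  0.687  2.357  3.297  0.951 -1.589] [ 0.60228071 -0.03386872  0.10150462] 0.6265231053572143 24.957808256149292 [-0.17961595 -0.51753072 -5.02670026] 7.8333
[ 0.58634898 -0.02972021  0.11098986]
[[ 0.483 -0.251  0.839  0.602]
 [-0.125 -0.968 -0.218 -0.034]
 [ 0.866  0.001 -0.499  0.102]
 [ 0.     0.     0.     1.   ]]
6 rows: 0.00 0.03 -0.01 -0.44 -0.00 0.26
10 rows: 0.00 0.03 -0.01 -0.44 -0.00 0.26
14 rows: 0.00 0.03 -0.00 -0.44 -0.00 0.25
```

Request:
play_rows(
  steps="0.5 -0.1 0 0.06 0 0 0;0.5 -0.1 0 0.06 0 0 0;0.5 -0.1 0 0.06 0 0 0;0.5 -0.08 0 0.05 0 0 0;0.5 0 0 0 0 0 0;0.5 0 0 0 0 0 0;0.5 0 0 0 0 0 0",
)

```text
time: 8.42
ee_pos: [0.6025, -0.0339, 0.0902]
orientation: [2.593, -0.332, 1.498]
contact_force: [0.2, 0.4, -4.7]
finger_gap: 0.627
finger_force: 25.0
```

Request:
play_rows(
  steps="0.35 0 0 0 0 0 0;0.3 0 0 0 0 0 0;0.2 0 0 0 0 0 0;0 0 0 0 0 0 0;0 0 0 0 0 0 0;0 0 0 0 0 0 0",
)

```text
time: 8.92
ee_pos: [0.6027, -0.0339, 0.0907]
orientation: [2.592, -0.332, 1.499]
contact_force: [0.3, 0.5, -1.0]
finger_gap: 0.927
finger_force: 0.0
```

Run:
```python
from h import *
s=observe();A=now(s);print((A[:3,3]-.019*A[:3,2]),s["finger_gap"],s["contact_force"])
B=A.copy();B[:3,3]-=.12*A[:3,2];rows(A,B,v=.6)
g=(A[:3,3]-.019*A[:3,2])
C=pose(33,30,(g[0],g[1],.10),.12);rows(B,C,v=.6);print(C[:3,3])
```

```text
[ 0.58677967 -0.0297353   0.10016712] 0.9271887275714575 [ 0.32014484  0.47803713 -0.96378112]
9 rows: 0.00 0.00 -0.53 0.00 -0.00 0.00
14 rows: 0.00 0.21 0.01 0.59 -0.00 -0.34
[ 0.51342236 -0.0773741   0.1505    ]
```

Request:
play_rows(
  steps="0 0 0 0 0 0 0;0 0 0 -0.53 0 0 0;0 0 0 -0.53 0 0 0;0 0 0 -0.53 0 0 0;0 0 0 -0.53 0 0 0;0 0 0 -0.53 0 0 0;0 0 0 -0.53 0 0 0;0 0 0 -0.53 0 0 0;0 0 0 -0.53 0 0 0;0 0 0 -0.53 0 0 0",
)

```text
time: 9.75
ee_pos: [0.5015, -0.0075, 0.1507]
orientation: [2.593, -0.332, 1.499]
contact_force: [-0.5, -0.4, 0.6]
finger_gap: 1.005
finger_force: 0.0
```

Request:
play_rows(
  steps="0 0 0.21 0.01 0.59 0 -0.34;0 0 0.21 0.01 0.59 0 -0.34;0 0 0.21 0.01 0.59 0 -0.34;0 0 0.21 0.01 0.59 0 -0.34;0 0 0.21 0.01 0.59 0 -0.34;0 0 0.21 0.01 0.59 0 -0.34;0 0 0.21 0.01 0.59 0 -0.34;0 0 0.21 0.01 0.59 0 -0.34;0 0 0.21 0.01 0.59 0 -0.34;0 0 0.21 0.01 0.59 0 -0.34",
)

```text
time: 10.58
ee_pos: [0.5047, -0.0596, 0.1491]
orientation: [-2.546, -0.44, -1.47]
contact_force: [0.8, 1.6, -0.2]
finger_gap: 0.996
finger_force: 0.0
```

Request:
play_rows(
  steps="0 0 0.21 0.01 0.59 0 -0.34;0 0 0.21 0.01 0.59 0 -0.34;0 0 0.21 0.01 0.59 0 -0.34;0 0 0.21 0.01 0.59 0 -0.34;0 0 0 0 0 0 0;0 0 0 0 0 0 0;0 0 0 0 0 0 0",
)

```text
time: 11.17
ee_pos: [0.5143, -0.0773, 0.1485]
orientation: [-2.397, -0.709, -1.384]
contact_force: [0.4, 0.5, -0.2]
finger_gap: 0.999
finger_force: 0.0
```

```bash
cat >> h.py <<'E'
from scipy.optimize import minimize
def fit_tin(cam,s,x0):
    reg=imaging.trace("tin_mid",cam)[0]["region"];a=np.linspace(0,2*np.pi,48)
    def f(p):
        P=np.array([(p[0]+.03*np.cos(t),p[1]+.03*np.sin(t),z) for z in(0,.14) for t in a])
        h=cv2.convexHull((proj(cam,P,s)*16).round().astype(np.int32));m=np.zeros((400,640),np.uint8);cv2.fillConvexPoly(m,h,1,shift=4);m=m>0
        return -(m&reg).sum()/(m|reg).sum()
    x0=np.array(x0);o=minimize(f,x0,method="Nelder-Mead",options=dict(initial_simplex=[x0,x0+[.008,0],x0+[0,.008]]));return o.x.round(4),o.fun
E
python3 - <<'E'
from h import *
s=observe();print(s["joints"].round(3),s["ee_pos"],s["time"])
im=imaging.get_image("wrist");cv2.imwrite("pics/w2.png",im)
print(fit_tin("wrist",s,(.587,-.03)))
for t,z in [("tin_mid",.07),("tin_code",.06),("scanner",0),("scanner_foot",.007),("scanner_window",.066)]:
    for d in imaging.mark_of(t,"wrist")[:1]: print(t,d["position"],d["confidence"],atz("wrist",d["position"],z,s).round(3))
cv2.imwrite("pics/w2c.png",cv2.resize(im[20:290,180:480],(660,594),interpolation=3))
E
```

```text
[-0.751  0.562  2.332  1.667  1.005 -1.285] [ 0.51432481 -0.077319    0.1484593 ] 11.1667
(array([ 0.5862, -0.0314]), np.float64(-0.9720584767743456))
tin_mid [324.2, 216.2] 0.84 [ 0.587 -0.034  0.07 ]
tin_code [324.1, 213.1] 0.62 [ 0.597 -0.027  0.06 ]
scanner [255.2, 171.0] 0.56 [0.651 0.125 0.   ]
scanner_foot [269.8, 188.5] 0.85 [0.63  0.08  0.007]
scanner_window [250.4, 134.5] 0.73 [0.651 0.12  0.066]
```

View pics/w2c.png

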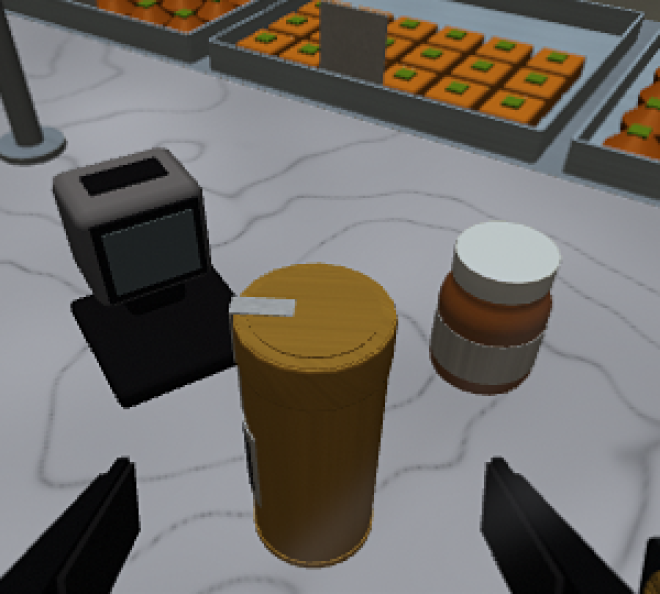

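In the crop the strip runs from (314,160) to (285,159) full px, now pointing left towards the scanner side. The foot's left-front corner is at (237,202) and the jar is behind, untouched.

```bash
cat >> h.py <<'E'
def fit_scanner(cam,s,x0,zs=(0,.014)):
    reg=imaging.trace("scanner",cam)[0]["region"];ign=np.zeros_like(reg)
    for d in imaging.trace("tin_mid",cam)[:1]: ign=cv2.dilate(d["region"].astype(np.uint8),np.ones((5,5)))>0
    box=lambda X,Y,Z:np.array([(a,b,c) for a in X for b in Y for c in Z])
    B=[box((-.05,.05),(-.05,.05),(0,.014)),box((0,.06),(-.038,.038),(.033,.101)),box((.02,.05),(-.02,.02),(.0,.05))]
    def f(p):
        m=np.zeros((400,640),np.uint8);c,q=np.cos(p[2]),np.sin(p[2]);Rz=np.array([[c,-q,0],[q,c,0],[0,0,1]])
        for b in B: cv2.fillConvexPoly(m,cv2.convexHull((proj(cam,b@Rz.T+[p[0],p[1],0],s)*16).round().astype(np.int32)),1,shift=4)
        m=(m>0)&~ign;g=reg&~ign;return -(m&g).sum()/(m|g).sum()
    x0=np.array(x0);o=minimize(f,x0,method="Nelder-Mead",options=dict(initial_simplex=[x0,x0+[.008,0,0],x0+[0,.008,0],x0+[0,0,.12]]))
    return o.x.round(4),np.degrees(o.x[2]).round(1),round(o.fun,3)
E
python3 - <<'E'
from h import *
s=observe()
a=atz("wrist",(285,159.1),.14,s);b=atz("wrist",(314.1,159.5),.14,s);print("strip yaw",np.degrees(np.arctan2(*(a-b)[1::-1])),a,np.degrees(np.arctan2(a[1]+.0314,a[0]-.5862)))
c=[atz("wrist",p,.014,s)[:2] for p in [(236.8,201.8),(212.7,160.9),(277.7,140.5)]];print(c,np.degrees(np.arctan2(*(c[1]-c[0])[::-1])),np.degrees(np.arctan2(*(c[2]-c[1])[::-1]))+90)
imaging.get_image("wrist");print(fit_scanner("wrist",s,(.648,.122,1.1)),fit_scanner("wrist",s,(.654,.126,1.15)))
imaging.get_image("side");print(fit_scanner("side",None,(.648,.122,1.1)),fit_tin("side",None,(.586,-.03)))
P=(.5865,-.031,.10);rows(now(s),pose(33,30,P),v=.45)
E
```

```text
strip yaw 122.08991161967612 [ 0.57199722 -0.00528036  0.14      ] 118.53552968510854
[array([0.58478668, 0.09371616]), array([0.62333305, 0.17670357]), array([0.71126397, 0.12901599])] 65.08586404282158 61.527691734007234
(array([0.6526, 0.1238, 1.0769]), np.float64(61.7), np.float64(-0.899)) (array([0.6521, 0.1232, 1.0729]), np.float64(61.5), np.float64(-0.901))
(array([0.6526, 0.1217, 1.0936]), np.float64(62.7), np.float64(-0.912)) (array([ 0.5864, -0.0315]), np.float64(-0.9433846153846154))
11 rows: 0.00 -0.00 0.43 -0.00 -0.00 0.00
```

Request:
play_rows(
  steps="0 0 0 0.43 0 0 0;0 0 0 0.43 0 0 0;0 0 0 0.43 0 0 0;0 0 0 0.43 0 0 0;0 0 0 0.43 0 0 0;0 0 0 0.43 0 0 0;0 0 0 0.43 0 0 0;0 0 0 0.43 0 0 0;0 0 0 0.43 0 0 0;0 0 0 0.43 0 0 0;0 0 0 0.43 0 0 0;0 0 0 0 0 0 0",
)

```text
time: 12.97
ee_pos: [0.6017, -0.0214, 0.0883]
orientation: [-2.395, -0.712, -1.383]
contact_force: [0.3, 0.4, 0.6]
finger_gap: 0.999
finger_force: 0.0
```

Request:
play_rows(
  steps="0.2 0 0 0 0 0 0;0.3 0 0 0 0 0 0;0.35 0 0 0 0 0 0;0.4 0 0 0 0 0 0;0.5 0 0 0 0 0 0;0.5 0 0 0 0 0 0;0.5 0 0 0 0 0 0;0.5 0 0 0 0 0 0;0.5 0 0 0 0 0 0",
  newtons=25,
)

```text
time: 13.72
ee_pos: [0.6009, -0.0226, 0.0894]
orientation: [-2.396, -0.711, -1.385]
contact_force: [0.5, -1.9, 2.1]
finger_gap: 0.632
finger_force: 25.0
```

Run:
```python
from h import *
s=observe();print(s["joints"].round(3),s["ee_pos"],s["finger_gap"],s["finger_force"])
A=now(s);g=(A[:3,3]-.019*A[:3,2]);print(g, np.degrees(np.arctan2(A[1,2],A[0,2])))
L=A.copy();L[2,3]+=.008;rows(A,L,n=3)
u=np.array([np.cos(np.radians(62.3)),np.sin(np.radians(62.3))])
t=np.array([.6525,.1228])-.1*u;print(t)
C=pose(-24,30,(*t,g[2]+.008));k,a=rows(L,C,v=.5)
M=np.linalg.inv(L)@C
for i in range(0,k+1,5):
    X=L@np.real(fmp(M,i/k));print((X[:3,3]-.019*X[:3,2]).round(3))
```

```text
[-0.511  0.723  2.224  1.942  0.967 -1.362] [ 0.60092623 -0.02264473  0.08942674] 0.6320998184057228 24.99589204788208
[ 0.58711502 -0.03160166  0.09891484] 32.964442475450944
3 rows: 0.09 0.00 -0.05 0.00 0.00 -0.00
[0.6060158  0.03426064]
20 rows: 0.03 -0.10 0.05 -0.49 -0.00 0.29
[ 0.587 -0.032  0.107]
[ 0.585 -0.014  0.107]
[0.588 0.004 0.107]
[0.595 0.02  0.107]
[0.606 0.034 0.107]
```

Request:
play_rows(
  steps="0.5 0.09 0 -0.05 0 0 0;0.5 0.09 0 -0.05 0 0 0;0.5 0.09 0 -0.05 0 0 0;0.5 0 0 0 0 0 0;0.5 0.03 -0.1 0.05 -0.49 0 0.29;0.5 0.03 -0.1 0.05 -0.49 0 0.29;0.5 0.03 -0.1 0.05 -0.49 0 0.29;0.5 0.03 -0.1 0.05 -0.49 0 0.29;0.5 0.03 -0.1 0.05 -0.49 0 0.29;0.5 0.03 -0.1 0.05 -0.49 0 0.29;0.5 0.03 -0.1 0.05 -0.49 0 0.29;0.5 0.03 -0.1 0.05 -0.49 0 0.29",
)

```text
time: 14.72
ee_pos: [0.6034, 0.0006, 0.0969]
orientation: [-2.635, -0.23, -1.519]
contact_force: [0.7, -0.2, -4.8]
finger_gap: 0.626
finger_force: 25.0
```

Request:
play_rows(
  steps="0.5 0.03 -0.1 0.05 -0.49 0 0.29;0.5 0.03 -0.1 0.05 -0.49 0 0.29;0.5 0.03 -0.1 0.05 -0.49 0 0.29;0.5 0.03 -0.1 0.05 -0.49 0 0.29;0.5 0.03 -0.1 0.05 -0.49 0 0.29;0.5 0.03 -0.1 0.05 -0.49 0 0.29;0.5 0.03 -0.1 0.05 -0.49 0 0.29;0.5 0 0 0 0 0 0;0.5 0 0 0 0 0 0",
)

```text
time: 15.47
ee_pos: [0.6132, 0.0192, 0.0973]
orientation: [2.648, -0.225, 1.526]
contact_force: [-0.3, 0.1, -5.2]
finger_gap: 0.628
finger_force: 25.0
```

Run:
```python
from h import *
s=observe();print(s["joints"].round(3),s["ee_pos"],s["finger_gap"],s["contact_force"])
A=now(s);g=(A[:3,3]-.019*A[:3,2]);print(g, np.degrees(np.arctan2(A[1,2],A[0,2])))
u=np.array([np.cos(np.radians(62.3)),np.sin(np.radians(62.3))])
t=np.array([.6525,.1228])-.092*u;print(t)
rows(A,pose(-24,30,(*t,.1069)),v=.5)
```

```text
[-0.023  0.696  2.333  3.291  0.933 -1.582] [0.61324117 0.01916689 0.09726483] 0.6284781644207584 [-0.3429512   0.13523344 -5.15363383]
[0.59702457 0.02181645 0.1068043 ] -9.279291364068735
[0.60973453 0.04134379]
6 rows: 0.02 -0.12 0.04 -0.42 0.01 0.23
```

Request:
play_rows(
  steps="0.5 0.02 -0.12 0.04 -0.42 0.01 0.23;0.5 0.02 -0.12 0.04 -0.42 0.01 0.23;0.5 0.02 -0.12 0.04 -0.42 0.01 0.23;0.5 0.02 -0.12 0.04 -0.42 0.01 0.23;0.5 0.02 -0.12 0.04 -0.42 0.01 0.23;0.5 0.02 -0.12 0.04 -0.42 0.01 0.23;0.5 0 0 0 0 0 0;0.5 0 0 0 0 0 0;0.5 0 0 0 0 0 0",
)

```text
time: 16.22
ee_pos: [0.6243, 0.0331, 0.0969]
orientation: [2.498, -0.53, 1.445]
contact_force: [0.6, 0.7, -4.3]
finger_gap: 0.625
finger_force: 25.0
```

Run:
```python
from h import *
s=observe();print(s["joints"].round(3),s["ee_pos"],s["finger_gap"],s["contact_force"])
A=now(s);g=(A[:3,3]-.019*A[:3,2]);print(g, np.degrees(np.arctan2(A[1,2],A[0,2])))
im=imaging.get_image("wrist");print("scan w",fit_scanner("wrist",s,(.6525,.1228,1.085)))
sd=imaging.get_image("side");print("scan s",fit_scanner("side",None,(.6525,.1228,1.085)),fit_tin("side",None,g[:2]))
top=imaging.get_image("top")
cv2.imwrite("pics/c3.png",np.hstack([cv2.resize(im[0:260,180:440],(400,400),interpolation=3),cv2.resize(sd[130:270,200:340],(400,400),interpolation=3)]))
```

```text
[ 0.151  0.706  2.227  3.794  0.877 -1.716] [0.62432688 0.03306368 0.09689658] 0.6246966698427262 [ 0.63197648  0.70030342 -4.29929304]
[0.60927239 0.03974702 0.10636735] -23.93850556240574
scan w (array([0.6799, 0.0995, 1.0426]), np.float64(59.7), np.float64(-0.285))
scan s (array([0.6531, 0.1227, 1.04  ]), np.float64(59.6), np.float64(-0.89)) (array([0.6201, 0.0312]), np.float64(-0.3700648202710666))
```

View pics/c3.png

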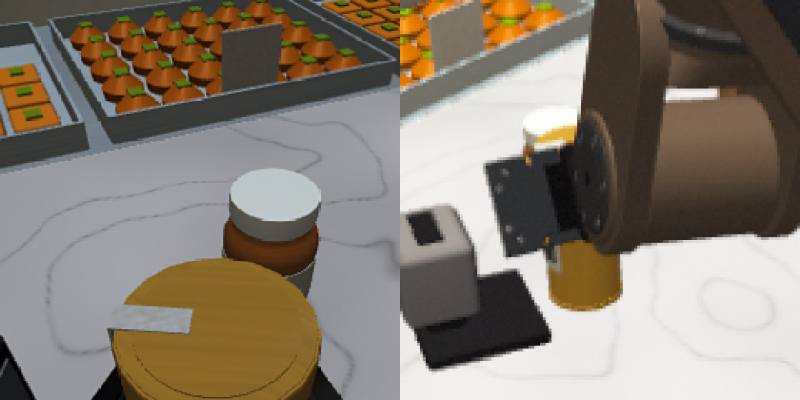

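The strip on the held tin runs from (305,208) to (250,207) in the wrist view, pointing at the scanner. In the side view the tin stands just off the foot's front edge, with the head clear of the gripper.

Run:
```python
from h import *
s=observe();A=now(s);g=(A[:3,3]-.019*A[:3,2])
a=atz("wrist",(250.2,206.8),.1475,s);b=atz("wrist",(304.8,208),.1475,s);print("strip yaw",np.degrees(np.arctan2(*(a-b)[1::-1])),np.degrees(np.arctan2(*(a-g)[1::-1])))
u=np.array([np.cos(np.radians(62.3)),np.sin(np.radians(62.3))])
sc=np.array([.6527,.1227]);d=g[:2]-sc;print("ahead",d@u,"side",d@[-u[1],u[0]])
D=A.copy();D[2,3]-=.0065;rows(A,D,n=4)
E=D.copy();E[:2,3]=D[:2,3]+(sc-.084*u-g[:2]);rows(D,E,n=5)
F=E.copy();F[:2,3]+=.001*u;rows(E,F,n=1)
```

```text
strip yaw 64.39715704270033 61.31192111732488
ahead -0.09310233285990699 side -0.00011883298237897285
4 rows: -0.06 0.00 0.03 0.00 0.00 0.00
5 rows: 0.00 -0.07 0.00 0.00 0.00 0.00
1 rows: 0.00 -0.04 0.00 0.00 -0.00 0.00
```

Request:
play_rows(
  steps="0.5 -0.06 0 0.03 0 0 0;0.5 -0.06 0 0.03 0 0 0;0.5 -0.06 0 0.03 0 0 0;0.5 -0.05 0 0.03 0 0 0;0.5 0 0 0 0 0 0;0.5 0 -0.07 0 0 0 0;0.5 0 -0.07 0 0 0 0;0.5 0 -0.07 0 0 0 0;0.5 0 -0.07 0 0 0 0;0.5 0 0 0 0 0 0;0.5 0 0 0 0 0 0;0.5 0 0 0 0 0 0",
)

```text
time: 17.62
ee_pos: [0.6272, 0.0403, 0.0906]
orientation: [2.497, -0.532, 1.446]
contact_force: [0.0, 0.4, -4.9]
finger_gap: 0.627
finger_force: 25.0
```

```bash
cat > st.py <<'E'
from h import *
s=observe();A=now(s);g=(A[:3,3]-.019*A[:3,2])
u=np.array([np.cos(np.radians(62.3)),np.sin(np.radians(62.3))]);d=g[:2]-np.array([.6527,.1227])
print(g.round(4),"ahead",d@u,"side",d@[-u[1],u[0]],"F.u",s["contact_force"][:2]@u,s["contact_force"],s["finger_force"],s["time"])
E
python3 st.py
```

```text
[0.6122 0.0469 0.1001] ahead -0.08591103102003307 side 0.0006774777683789859 F.u 0.3418073577490948 [ 0.02457487  0.3731492  -4.86234753] 24.995653331279755 17.6167
```

Advance in 1 mm steps, watching the force along the scanner direction.

Request:
play_rows(
  steps="0.5 0 -0.04 0 0 0 0;0.5 0 0 0 0 0 0;0.5 0 -0.04 0 0 0 0;0.5 0 0 0 0 0 0;0.5 0 0 0 0 0 0",
)

```text
time: 18.03
ee_pos: [0.6281, 0.0421, 0.0906]
orientation: [2.497, -0.532, 1.446]
contact_force: [0.1, 0.6, -5.1]
finger_gap: 0.624
finger_force: 25.0
```

Request:
play_rows(
  steps="0.5 0 -0.04 0 0 0 0;0.5 0 0 0 0 0 0;0.5 0 -0.04 0 0 0 0;0.5 0 0 0 0 0 0;0.5 0 0 0 0 0 0",
)

```text
time: 18.45
ee_pos: [0.6289, 0.0439, 0.0906]
orientation: [2.497, -0.532, 1.446]
contact_force: [0.3, -0.1, -4.9]
finger_gap: 0.627
finger_force: 25.0
```

```bash
python3 st.py
```

```text
[0.6139 0.0506 0.1001] ahead -0.08189533498513252 side 0.0008794533249431566 F.u 0.0045316091489032645 [ 0.28128492 -0.1425597  -4.93340786] 24.996213018894196 18.45
```

Request:
play_rows(
  steps="0.5 0 -0.04 0 0 0 0;0.5 0 0 0 0 0 0;0.5 0 0 0 0 0 0;0.5 0 0 0 0 0 0",
)

```text
time: 18.78
ee_pos: [0.6293, 0.0448, 0.0906]
orientation: [2.497, -0.532, 1.446]
contact_force: [0.5, 0.7, -5.5]
finger_gap: 0.623
finger_force: 25.0
```

Request:
play_rows(
  steps="0.5 0 -0.04 0 0 0 0;0.5 0 0 0 0 0 0;0.5 0 0 0 0 0 0;0.5 0 0 0 0 0 0",
)

```text
time: 19.12
ee_pos: [0.6297, 0.0457, 0.0906]
orientation: [2.497, -0.532, 1.446]
contact_force: [0.4, 0.3, -4.4]
finger_gap: 0.623
finger_force: 25.0
```

Request:
play_rows(
  steps="0.5 0 -0.04 0 0 0 0;0.5 0 0 0 0 0 0;0.5 0 0 0 0 0 0;0.5 0 0 0 0 0 0",
)

```text
time: 19.45
ee_pos: [0.63, 0.0463, 0.0906]
orientation: [2.496, -0.533, 1.445]
contact_force: [-1.2, -4.3, -3.2]
finger_gap: 0.627
finger_force: 25.0
```

```bash
python3 st.py
python3 - <<'E'
from h import *
imaging.get_image("side");print(fit_scanner("side",None,(.6525,.1228,1.07)))
E
```

```text
[0.6149 0.053  0.1001] ahead -0.0792823176279757 side 0.0010571314915532113 F.u -4.337422091342239 [-1.22859749 -4.25383492 -3.18659343] 25.017396211624146 19.45
(array([0.6529, 0.1201, 1.0922]), np.float64(62.6), np.float64(-0.886))
```

Contact with the foot came at the expected place. Ease off slightly, lower by 1 mm and open gently.

Request:
play_rows(
  steps="0.5 0 0.02 0 0 0 0;0.5 -0.03 0 0.02 0 0 0;0.5 0 0 0 0 0 0;0.5 0 0 0 0 0 0;0.36 0 0 0 0 0 0;0.33 0 0 0 0 0 0;0.3 0 0 0 0 0 0;0.25 0 0 0 0 0 0;0.2 0 0 0 0 0 0;0.2 0 0 0 0 0 0;0.2 0 0 0 0 0 0",
)

```text
time: 20.52
ee_pos: [0.63, 0.0462, 0.0899]
orientation: [2.497, -0.532, 1.446]
contact_force: [-0.3, -0.5, -1.0]
finger_gap: 0.795
finger_force: 0.0
```

```bash
python3 st.py
python3 - <<'E'
from h import *
s=observe();print(s["finger_gap"],s["joints"].round(2));A=now(s);B=A.copy();B[:3,3]-=.13*A[:3,2];rows(A,B,n=12)
C=B.copy();C[:3,3]+=[-.06,-.10,.03];rows(B,C,n=8)
E
```

```text
[0.615  0.0529 0.0993] ahead -0.07934322153491329 side 0.0009319612852233084 F.u -0.5821652837728697 [-0.2715677  -0.5149452  -0.98321699] 0.0 20.5167
0.7945012146521266 [ 0.18  0.72  2.21  3.83  0.88 -1.72]
12 rows: -0.00 0.00 -0.43 0.00 0.00 0.00
8 rows: 0.10 0.58 -0.14 0.00 0.00 0.00
```

Request:
play_rows(
  steps="0.2 0 0 -0.3 0 0 0;0.2 0 0 -0.43 0 0 0;0.2 0 0 -0.43 0 0 0;0.2 0 0 -0.43 0 0 0;0.2 0 0 -0.43 0 0 0;0.2 0 0 -0.43 0 0 0;0.2 0 0 -0.43 0 0 0;0.2 0 0 -0.43 0 0 0;0.2 0 0 -0.43 0 0 0;0.2 0 0 -0.43 0 0 0;0.2 0 0 -0.43 0 0 0;0.2 0 0 -0.43 0 0 0",
)

```text
time: 21.52
ee_pos: [0.5295, 0.0908, 0.1529]
orientation: [2.497, -0.532, 1.446]
contact_force: [-0.4, 0.2, 1.0]
finger_gap: 0.804
finger_force: 0.0
```

Request:
play_rows(
  steps="0.2 0.1 0.58 -0.14 0 0 0;0.2 0.1 0.58 -0.14 0 0 0;0.2 0.1 0.58 -0.14 0 0 0;0.2 0.1 0.58 -0.14 0 0 0;0.2 0.1 0.58 -0.14 0.6 0 -0.35;0.2 0.1 0.58 -0.14 0.6 0 -0.35;0.2 0.1 0.58 -0.14 0.6 0 -0.35;0.2 0 0 0 0.6 0 -0.35;0.2 0 0 0 0.6 0 -0.35;0.2 0 0 0 0 0 0;0.2 0 0 0 0 0 0;0.2 0 0 0 0 0 0",
)

```text
time: 22.52
ee_pos: [0.4799, 0.0015, 0.1798]
orientation: [2.663, -0.157, 1.542]
contact_force: [0.2, 0.4, -0.2]
finger_gap: 0.8
finger_force: 0.0
```

Run:
```python
from h import *
s=observe();print(s["ee_pos"])
im=imaging.get_image("wrist");sd=imaging.get_image("side")
for c in("wrist","side"):
  try:
    t=fit_tin(c,s,(.615,.053));q=fit_scanner(c,s,(.6527,.1227,1.08));print(c,t,q)
  except Exception as e: print(c,e)
cv2.imwrite("pics/c4.png",np.hstack([cv2.resize(im[0:260,190:450],(400,400),interpolation=3),cv2.resize(sd[130:270,200:340],(400,400),interpolation=3)]))
```

```text
[0.47991315 0.00149029 0.17980561]
wrist (array([0.6146, 0.0521]), np.float64(-0.9331354475863146)) (array([0.653 , 0.1192, 1.0954]), np.float64(62.8), np.float64(-0.888))
side (array([0.6168, 0.0516]), np.float64(-0.9602991944764097)) (array([0.6514, 0.1231, 1.0577]), np.float64(60.6), np.float64(-0.912))
```

View pics/c4.png

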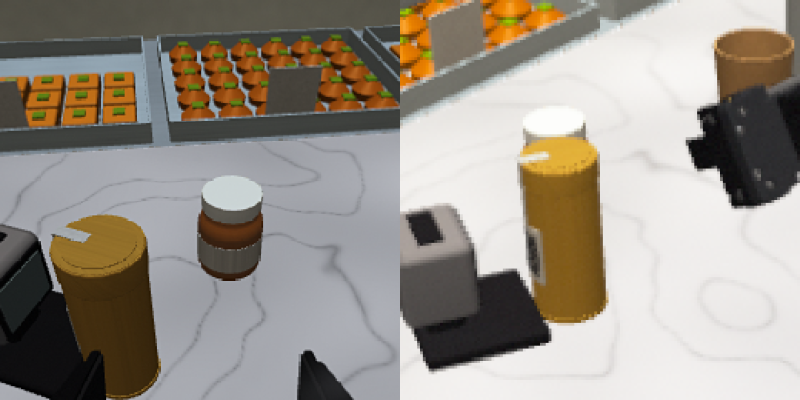

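The tin stands upright at the foot's front edge and its strip points at the head: wrist (248,155)→(223,153), side (252,185)→(241,185). One last yaw check, and hand in if it is good.

Run:
```python
from h import *
s=observe();t=np.array([.6152,.0525]);ok=[]
for c,i,o in [("wrist",(248.5,154.7),(223.2,152.8)),("side",(252.2,184.6),(241.3,185.3))]:
    a=atz(c,o,.14,s)[:2];b=atz(c,i,.14,s)[:2];y=[np.degrees(np.arctan2(*(a-x)[::-1])) for x in(b,t)];print(c,y);ok+=[y[1]]
if abs(np.mean(ok)-62)<7: print(r.sign_off())
```

```text
wrist [np.float64(77.12823308140017), np.float64(73.5972699551758)]
side [np.float64(46.33339802689598), np.float64(56.07459162073256)]
the job is handed in; nothing more can be done
None
```

I handed the job in at about 23 s of the 72 s allowed; the sign-off returned no verdict. The tin stands upright against the middle of the scanner foot's front edge. Its barcode faces the window to within about 3° on the mean of two camera readings (+11° and -6°; the limit is about 11°), and the scanner did not move measurably.

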